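Stand the mustard bottle up and snap its cap on

ROBOT

A 7-joint arm with a two-finger parallel gripper is mounted at the origin on the work surface; the furniture and walls round the work are solid. World frame = base frame: x ahead of the robot, y to its left, z up, the work surface at z = 0. Lengths are in m, angles in rad, forces in N, time in s.
With the tool pointing down it reaches from about 0.4 to 0.85 m from the base axis. Payload 10.4 kg.
Tool frame: the origin (TCP) lies at the very end of the fingers, on their centre line; the grasp point (between the pads) lies 19 mm behind it (manip.pinch_z is the distance from the TCP to the grasp point, in m); z points along the fingers, y is the line along which they close (so a half turn about z gives the same grasp; the last joint's range is limited). The gripper opens to 85 mm and grips with 20 to 120 N. Pads are 22 mm wide; open, the fingers measure 114 mm over their backs; the gripper's body (76 mm by 85 mm) begins 54 mm behind the grasp point. The pads swing forward as they close: fully open they stand 13 mm farther back than shut.
Start: joints at [-0.023, 0.332, -0.065, 1.46, 0.022, 1.35, -0.088], TCP at [0.625, 0, 0.231] pointing down, gripper open.
Joint ranges: [-2.6, 2.6], [-0.5, 2.12], [-1.47, 1.34], [0.16, 2.42], [-1.27, 4.41], [0.06, 2.06], [-2.6, 2.6]. Speed limits (rad/s): [2.22, 2.22, 2.79, 2.79, 3.14, 3.14, 3.14].

INTERFACE

Orientations are given as a unit quaternion [x, y, z, w].
In Python, from workcell import manip gives the robot as it stands. The module is installed in compiled form; this text tells all that it offers.
- The arm moves only by the shell command python3 -m creep 'ROWS' [OPENING] [FORCE]. ROWS is a JSON object of lists of equal length, an entry for each row: "slide": the shift along the tool's x, y, z in m, a list of three; "twist": the turn about the tool's z in degrees. A call has 1 to 8 rows; each row shifts and turns the commanded pose from where the row before left it, along the tool's axes as they then stand; what a row does not reach is not made up. A row lasts 1/8 s, in which the tool goes at most 62.5 mm and 10.7 degrees, less where a joint would pass 70% of its speed; a pose out of reach is approached as far as the arm can. A call with a gripper value outside its range is refused whole. OPENING is the opening in per cent of the stroke, from 0 (shut) to 100 (fully open), set as the call begins (- or left out, the last holds). The fingers move at their own pace and stop on an object; FORCE is the grip in N (left out, the last holds). Time passes only in rows, so rows that do not move let the fingers close. It gives the time, the measured TCP pose, the force, the opening and the grip force at its end, in the units of the state.
- manip.get_obs(): the state, without advancing time (a new reading comes with each control period).
- manip.camera(name): name is "scene" or "side" or "wrist"; returns (picture, depth): 384x512x3 uint8, blue, green, red; 384x512 float32, m along the optical axis (not along the pixel's ray), 0 where there is no reading.
- manip.camera_params(name): a dict with "intrinsics" (3x3 intrinsics, pixels), "R" (3x3) and "t" (3): a world point X has camera coordinates R X + t. Camera axes: x right, y down, z forward; pixel columns grow to the right and rows downward; lengths in m; the calibration is good to about 2 mm. A picture is of the moment at which its call begins: read the wrist's pose just before it. camera_params takes no time and is no camera call; for the wrist camera it gives the pose at the moment of the call.
- manip.hand_in(): hands the job in; it is judged then, once.
The state is a dict: "clock": time; "joint_pos": joint angles; "joint_velocities": joint speeds; "tau": joint torques, N m; "position": TCP position; "ee_rot": TCP orientation; "ft_force": force on the tool from outside, world axes, zero at the start; "torque": the same for the moment, N m; "grip_width": opening from 0.0 (shut) to 1.0 (fully open); "grasp_force": force on a finger pad.
Only numpy, scipy, OpenCV 4.12 (cv2) and the standard library are available. Lean on these libraries where they do the work, as an engineer would, in place of code of your own. Each camera call takes 0.05 s, during which the arm holds its last target. There are 200 camera calls.

TASK

The yellow squeeze bottle has tipped over in the condiment rack: stand it upright on the floor of its middle place between the salt and pepper shakers and let go of it, leaving both shakers standing where they are. Then fetch the red snap cap from the worktop and press it straight down onto the bottle's neck until it clicks and sits fully home on the bottle's shoulder. Do not let up after the click: finish while still pressing the cap down firmly, with about 12 N, and stay like that.

Things in the scene. Friction and masses are not known exactly. Their poses are not given: they have to be found in the camera images.
- rack: Fixed condiment rack, board 72 x 270 x 8 mm with steel wire frame. Origin: centre of its underside; z up, y along the 270 mm lane, x across. Side wires at x = +-32 mm, 34 mm high. Two wire saddles cross the lane at y = +-64 mm, 70 mm high (78 at the sides, wire 6 thick); they part it in three places: shakers in the outer two, bottle in the middle.
- rack_place (a point): Middle of the rack's middle place, on top of the board (8 mm above the worktop): where the bottle stands. Axes as the rack's.
- bottle: Yellow squeeze bottle, loose, about 0.2 kg: round body 44 mm in diameter, 105 mm high, and a neck 23 mm high. Origin: centre of its underside; z along its axis to the neck. At the start it leans about 35 degrees from upright towards the rack's +y, along the lane: foot on the board in the middle place, side lying on the +y saddle about 75 mm from the foot.
- bottle_shoulder (a point): Centre of the bottle's flat shoulder at the neck's root, 105 mm from the underside; axes as the bottle's. The cap's underside lies here when home. The neck on it: 18 mm in diameter, snap bead 23 mm in diameter at 9.5 mm height, tapering to an 11 mm tip at 23 mm height.
- cap: Red snap cap, loose, 60 g, open side down on the worktop left of the rack: diameter 36 mm (38 over the ribs), 32 mm high, inside 30 mm wide. Origin: centre of its open underside; z up to the closed top.
- salt_shaker: Glass salt shaker with a grey top, loose, 44 mm in diameter, 90 mm high, standing in one outer place of the rack, 105 mm along the lane from the middle. Origin: centre of its underside.
- pepper_shaker: Glass pepper shaker with a grey top, loose, 44 mm in diameter, 90 mm high, standing in the other outer place of the rack. Origin: centre of its underside.
- cap_top (a point): Centre of the cap's closed top. Sprung pips inside the cap meet the neck's bead with its underside some 9 mm above the shoulder; the push rises to roughly 7 to 11 N, clicks and drops about 5 mm above the shoulder, then the cap goes on down easily to rest on the shoulder. It centres itself from 3 mm off.
There are look-alikes about, which are no part of the job. There is more than one size of the cap; the one meant has the size given above.

How it is judged:
By the outcome, as a careful person would: the job done as asked, in the order asked, and still so for the second after the job is handed in, while the arm keeps its last pose, push and grip.
It also fails if it takes over 58 s, if anything falls off the work surface, if the arm or the gripper's body presses on something with over 40 N, if the wrist force passes 120 N, or if a joint passes its speed limit or range.

## Working session

There is one attempt and no reset: what is moved stays moved. The work goes in short steps, Python scripts to look and compute and a shell command to move; the robot and the scene stay as the last step left them, time stands still between calls to the robot, and variables do not carry over. Pictures are saved under pics/ and viewed, at most 10 in all, crops included, and the job is handed in when it is done.

```bash
mkdir -p pics; cat > h.py <<'E'
import numpy as np, cv2
from workcell import manip
def grab(n):
    p=manip.camera_params(n); im,d=manip.camera(n); return im,d,np.array(p["intrinsics"]),np.array(p["R"]),np.array(p["t"])
def pts(d,K,R,t,m=None):
    v,u=np.nonzero((d>0) if m is None else (m&(d>0))); z=d[v,u]
    c=np.stack([(u-K[0,2])*z/K[0,0],(v-K[1,2])*z/K[1,1],z],1)
    return (c-t)@R, u, v
E
python3 - <<'E'
from h import *
o=manip.get_obs();print(o["clock"],o["position"],o["ee_rot"],o["ft_force"],o["grip_width"])
ims=[]
for n in("scene","side","wrist"):
    im,d,K,R,t=grab(n);np.savez(f"{n}0.npz",im=im,d=d,K=K,R=R,t=t);cv2.imwrite(f"pics/{n}0.png",im);ims.append(im)
    print(n,-R.T@t,R[2])
cv2.imwrite("pics/a.png",cv2.resize(np.vstack([np.hstack(ims[:2]),np.hstack([ims[2],ims[2]*0])]),(800,600)))
E
```

```text
0.0 [ 6.24613068e-01 -2.00009468e-05  2.30524169e-01] [ 7.07101564e-01  7.07111624e-01 -5.38794835e-04 -4.87787434e-04] [-0.00667015 -0.49933458 -0.24093764] 1.0001911774332888
scene [ 0.08674454 -0.63856184  0.53314822] [ 0.49682789  0.70914629 -0.50027351]
side [ 0.27056108 -0.84203033  0.53180038] [ 0.26773365  0.85532491 -0.44355157]
wrist [0.6249707  0.07962962 0.37349035] [-4.54801223e-04 -3.08625623e-01 -9.51183483e-01]
```

View pics/a.png

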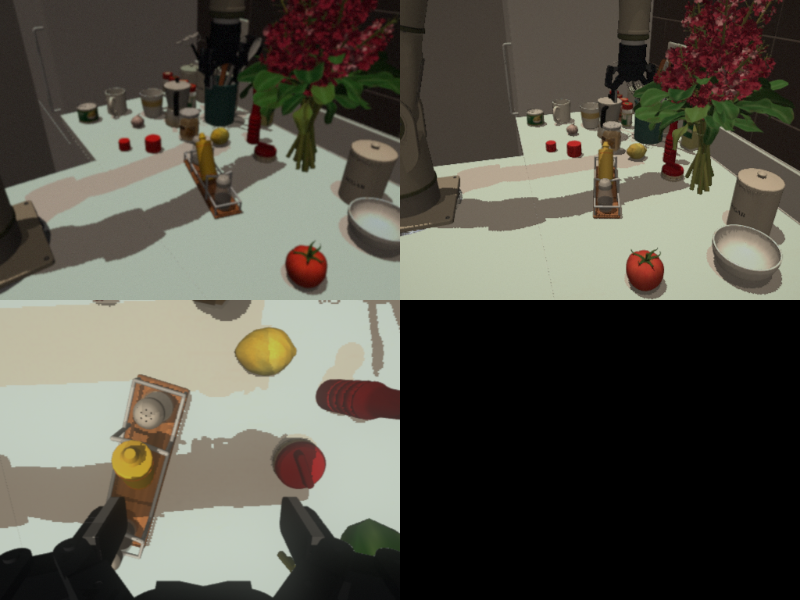

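The wrist view shows the rack running about along world y, with the yellow bottle at (130,460) and one shaker at (155,410). The scene and side views show two red caps, at (124,144) and (153,143) in the scene view. The dark red lid in the wrist view at (300,463) is a look-alike. Next I'll measure these.

```bash
python3 - <<'E'
from h import *
for n in("scene","side","wrist"):
    f=np.load(f"{n}0.npz");im,d,K,R,t=[f[k] for k in("im","d","K","R","t")]
    hsv=cv2.cvtColor(im,cv2.COLOR_BGR2HSV);H,S,V=cv2.split(hsv)
    for nm,m in(("red",((H<6)|(H>174))&(S>150)&(V>60)),("yel",(H>20)&(H<32)&(S>140)&(V>80)),("wood",(H>4)&(H<19)&(S>120)&(V>50))):
        k,l,s,c=cv2.connectedComponentsWithStats(m.astype(np.uint8))
        for i in range(1,k):
            if s[i,4]<60: continue
            P,u,v=pts(d,K,R,t,l==i)
            if len(P)<30: continue
            lo,hi=np.percentile(P,[2,98],axis=0)
            if lo[0]<0.3 or hi[2]>.3: continue
            print(n,nm,s[i],lo.round(3),hi.round(3))
            if nm=="yel" and n!="wrist":
                for z in np.arange(.02,.16,.015):
                    q=P[abs(P[:,2]-z)<.005]
                    if len(q)>4: print("   z",z.round(3),q.mean(0).round(3),q.min(0).round(3),q.max(0).round(3))
    if n=="wrist":
        P,u,v=pts(d,K,R,t); 
        m=(H>4)&(H<19)&(S>120)&(V>50); Q,u,v=pts(d,K,R,t,m); g=(abs(Q[:,2]-.008)<.006); Q=Q[g]
        r=cv2.minAreaRect((Q[:,:2]*1000).astype(np.float32)); print("board",r)
        for z in(.04,.06,.075,.085,.095,.11,.13,.15):
            q=P[(abs(P[:,2]-z)<.006)&(P[:,0]>.4)&(P[:,0]<.63)&(P[:,1]>-.1)&(P[:,1]<.25)]
            print(z,len(q),q.mean(0).round(3) if len(q) else "",q.min(0).round(3) if len(q) else "",q.max(0).round(3) if len(q) else "")
E
python3 - <<'E'
import cv2,numpy as np
a=cv2.imread('pics/scene0.png')[140:290,130:330];b=cv2.imread('pics/wrist0.png')[90:340,100:300]
cv2.imwrite('pics/b.png',np.hstack([cv2.resize(a,(480,360)),cv2.resize(b,(288,360))]))
E
```

```text
scene red [320 146  12   8  72] [0.782 0.022 0.089] [0.8   0.045 0.106]
scene red [186 173  19  23 301] [0.469 0.152 0.006] [0.51  0.191 0.047]
scene red [152 177  13  16 144] [0.402 0.215 0.006] [0.431 0.243 0.034]
scene red [376 315  19   7  98] [ 0.487 -0.407  0.062] [ 0.51  -0.392  0.067]
scene red [ 366  321   52   43 1421] [ 0.463 -0.455  0.035] [ 0.517 -0.395  0.066]
scene yel [270 164  22  14 220] [0.664 0.066 0.032] [0.713 0.098 0.056]
   z 0.035 [0.676 0.078 0.037] [0.661 0.064 0.031] [0.712 0.096 0.04 ]
   z 0.05 [0.69  0.081 0.05 ] [0.67  0.067 0.045] [0.714 0.099 0.055]
scene yel [251 171  14  14  77] [ 0.525 -0.039  0.106] [ 0.549 -0.011  0.126]
   z 0.11 [ 0.535 -0.029  0.112] [ 0.524 -0.039  0.105] [ 0.547 -0.02   0.115]
   z 0.125 [ 0.545 -0.017  0.123] [ 0.539 -0.025  0.12 ] [ 0.552 -0.01   0.127]
scene yel [252 188  21  35 217] [ 0.518 -0.081  0.046] [ 0.542 -0.035  0.102]
   z 0.05 [ 0.524 -0.077  0.05 ] [ 0.516 -0.083  0.045] [ 0.537 -0.069  0.055]
   z 0.065 [ 0.528 -0.069  0.065] [ 0.518 -0.076  0.06 ] [ 0.539 -0.062  0.07 ]
   z 0.08 [ 0.529 -0.056  0.08 ] [ 0
[... 2634 characters left out ...]
8  111 2599] [ 0.491 -0.18   0.007] [ 0.567 -0.033  0.107]
board ((529.4304809570312, -73.16632080078125), (267.47393798828125, 68.5267105102539), 71.51829528808594)
0.04 1670 [ 0.558 -0.001  0.037] [ 0.489 -0.1    0.034] [0.63  0.146 0.046]
0.06 348 [0.565 0.002 0.06 ] [ 0.52  -0.079  0.054] [0.585 0.043 0.066]
0.075 508 [ 0.557 -0.015  0.076] [ 0.519 -0.069  0.069] [0.585 0.042 0.081]
0.085 616 [0.563 0.008 0.086] [ 0.519 -0.063  0.079] [0.585 0.042 0.091]
0.095 1525 [0.562 0.012 0.095] [ 0.531 -0.056  0.089] [0.58  0.04  0.101]
0.11 1083 [ 0.549 -0.026  0.111] [ 0.527 -0.045  0.104] [ 0.569 -0.004  0.116]
0.13 171 [ 0.552 -0.01   0.126] [ 0.545 -0.017  0.124] [ 0.558 -0.004  0.129]
0.15 0
```

View pics/b.png

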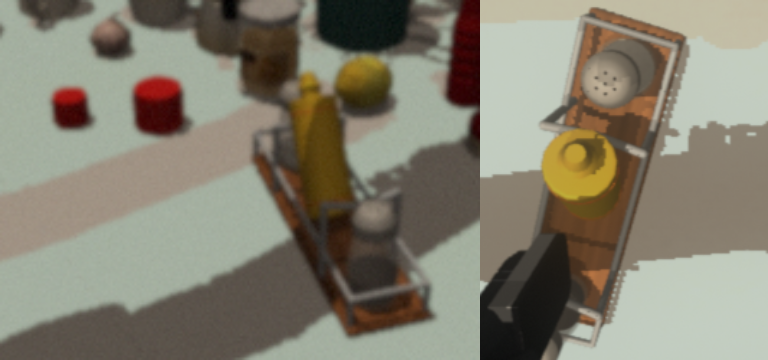

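The rack centre is about (0.529,-0.073), with its +y along (0.317,0.948) at a yaw of -18.5°. The bottle leans along the lane, with its neck tip at (0.552,-0.010,0.127), which fits the 35° lean. The smaller cap, about 28 mm wide, is a look-alike. The one at (0.49,0.17), about 40 mm wide, is bigger than the 36 x 32 mm asked for, so I'll measure both again before choosing. First I'll move over the bottle.

```bash
python3 -m creep '{"slide":[[0,0,0],[0,0,0],[-0.025,-0.033,0.03],[-0.025,-0.033,0.03],[0,0,0]],"twist":[9.25,9.25,0,0,0]}' 100 20
python3 - <<'E'
from h import *
im,d,K,R,t=grab("wrist");cv2.imwrite("pics/w1.png",im)
o=manip.get_obs();print(o["position"],o["ee_rot"])
H,S,V=cv2.split(cv2.cvtColor(im,cv2.COLOR_BGR2HSV))
c=np.array([.5294,-.0732]);ly=np.array([.317,.948]);lx=np.array([.948,-.317])
P,u,v=pts(d,K,R,t,(H>20)&(H<32)&(S>140)&(V>60))
L=np.c_[(P[:,:2]-c)@lx,(P[:,:2]-c)@ly,P[:,2]]
L=L[(abs(L[:,0])<.04)&(abs(L[:,1])<.12)]
for z in np.arange(.04,.13,.01):
    q=L[abs(L[:,2]-z)<.005]
    if len(q)>4:print(z.round(3),len(q),q.min(0).round(3),q.max(0).round(3))
P,u,v=pts(d,K,R,t);L=np.c_[(P[:,:2]-c)@lx,(P[:,:2]-c)@ly,P[:,2]]
sh=L[(abs(L[:,0])<.05)&(L[:,1]>.08)&(L[:,1]<.14)&(L[:,2]>.08)];print("shaker",len(sh),sh.min(0).round(3),sh.max(0).round(3),sh.mean(0).round(3))
# caps in two views: silhouette sizes
for n in("scene","side"):
    f=np.load(f"{n}0.npz");im,d,K,R,t=[f[k] for k in("im","d","K","R","t")]
    H,S,V=cv2.split(cv2.cvtColor(im,cv2.COLOR_BGR2HSV));m=((H<8)|(H>172))&(S>110)&(V>40)
    k,l,s,_=cv2.connectedComponentsWithStats(m.astype(np.uint8))
    for i in range(1,k):
        if s[i,4]<60: continue
        P,_,_=pts(d,K,R,t,l==i);z=np.median(d[l==i]);mm=P.mean(0)
        if 0.3<mm[0]<.9 and mm[2]<.06: print(n,s[i],mm.round(3),"w mm",(s[i,2]*z/K[0,0]*1e3).round(1),"top z",np.percentile(P[:,2],95).round(3))
E
```

```text
clock: 0.78
position: [0.542, -0.0279, 0.168]
ee_rot: [0.812, 0.583, -0.003, -0.002]
ft_force: [0.3, -0.5, 0.2]
grip_width: 1.001
grasp_force: 0.0
[ 0.5449807  -0.0270071   0.17032558] [ 8.11855277e-01  5.83857529e-01 -9.91853751e-04 -6.40987975e-04]
0.05 11 [ 0.001 -0.006  0.05 ] [ 0.016 -0.001  0.055]
0.06 44 [-0.006 -0.004  0.055] [0.02  0.009 0.065]
0.07 56 [-0.011  0.003  0.065] [0.019 0.066 0.075]
0.08 64 [-0.013  0.01   0.075] [0.019 0.021 0.085]
0.09 105 [-0.012  0.016  0.085] [0.017 0.074 0.095]
0.1 678 [-0.019  0.023  0.095] [0.022 0.074 0.105]
0.11 1078 [-0.019  0.036  0.105] [0.022 0.072 0.115]
0.12 953 [-0.011  0.037  0.115] [0.015 0.074 0.125]
shaker 2219 [-0.014  0.088  0.083] [0.02  0.122 0.099] [0.003 0.106 0.093]
scene [317 134  36  68 965] [ 0.773 -0.008  0.056] w mm 90.7 top z 0.12
scene [186 172  20  24 410] [0.487 0.164 0.031] w mm 49.3 top z 0.046
scene [152 177  15  16 202] [0.416 0.224 0.023] w mm 37.4 top z 0.034
scene [ 366  314   52   55 1929] [ 0.482 -0.429  0.051] w mm 73.4 top z 0.066
side [336 155  27  71 928] [ 0.774 -0.017  0.054] w mm 69.6 top z 0.132
side [187 180  13  15 168] [0.42  0.223 0.02 ] w mm 36.9 top z 0.033
side [214 180  18  22 352] [0.492 0.162 0.028] w mm 49.6 top z 0.045
side [ 290  324   48   49 1619] [ 0.49  -0.44   0.049] w mm 71.3 top z 0.065
```

View pics/w1.png

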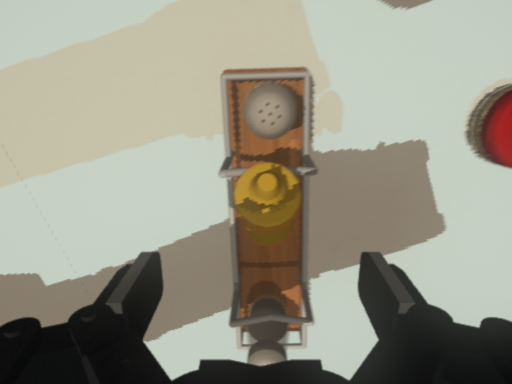

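The small cap measures 37 mm wide and 32–33 mm high, so the one at about (0.42,0.226) is the right one. The picture shows the gripper square to the rack, with the bottle at (267,190) centred between the fingers. I'll go down and grip it lightly.

```bash
python3 -m creep '{"slide":[[0,0,0.03],[0,0,0.03],[0,0,0.028],[0,0,0]],"twist":[0,0,0,0]}' && python3 -m creep '{"slide":[[0,0,0],[0,0,0],[0,0,0],[0,0,0],[0,0,0],[0,0,0]],"twist":[0,0,0,0,0,0]}' 0 20
```

```text
clock: 1.32
position: [0.5466, -0.026, 0.0824]
ee_rot: [0.811, 0.584, -0.001, -0.001]
ft_force: [0.3, 0.2, 1.0]
grip_width: 0.998
grasp_force: 0.0
clock: 2.08
position: [0.5476, -0.0263, 0.0846]
ee_rot: [0.812, 0.584, 0.001, 0.001]
ft_force: [-0.5, 0.3, 5.0]
grip_width: 0.503
grasp_force: 21.0
```

```bash
python3 -m creep '{"slide":[[-0.004,0,-0.001],[-0.004,0,-0.001],[-0.004,0,-0.001],[-0.004,0,-0.001],[0,0,0]],"twist":[0,0,0,0,0]}' 
python3 - <<'E'
from h import *
im,d,K,R,t=grab("scene");a=im[140:290,190:340]
im,d,K,R,t=grab("side");b=im[140:290,190:340]
cv2.imwrite("pics/s2.png",cv2.resize(np.hstack([a,b]),(800,400)))
E
```

```text
clock: 2.7
position: [0.5427, -0.041, 0.0887]
ee_rot: [0.811, 0.584, 0.002, 0.001]
ft_force: [1.5, 3.2, 6.1]
grip_width: 0.505
grasp_force: 20.7
```

View pics/s2.png

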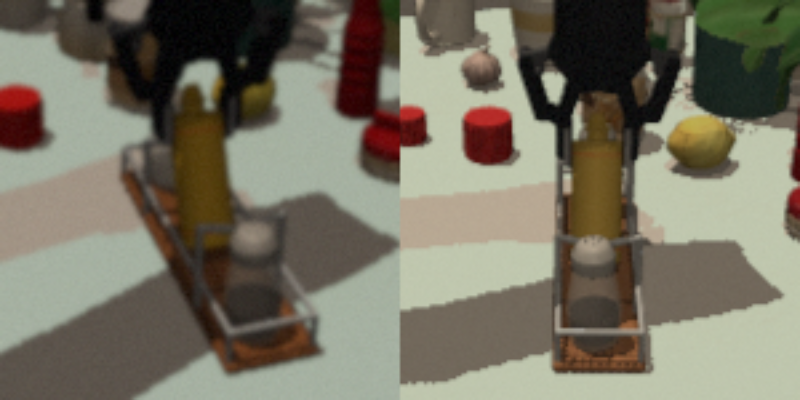

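The bottle sits between the fingers and is turning upright in the grip, with the foot holding at about 3 N. I'll continue along the arc.

```bash
python3 -m creep '{"slide":[[-0.0045,0,-0.0006],[-0.0045,0,-0.0006],[-0.0045,0,-0.0004],[-0.0045,0,0],[0,0,0]],"twist":[0,0,0,0,0]}' 
python3 -m creep '{"slide":[[-0.0045,0,0],[-0.0045,0,0.0004],[-0.0045,0,0.0004],[-0.0045,0,0.0004],[0,0,0]],"twist":[0,0,0,0,0]}' 
cat > tilt.py <<'E'
from h import *
c=np.array([.5294,-.0732]);ly=np.array([.317,.948]);lx=np.array([.948,-.317])
for n in("scene","side","wrist"):
    im,d,K,R,t=grab(n);H,S,V=cv2.split(cv2.cvtColor(im,cv2.COLOR_BGR2HSV))
    P,u,v=pts(d,K,R,t,(H>18)&(H<34)&(S>110)&(V>40));L=np.c_[(P[:,:2]-c)@lx,(P[:,:2]-c)@ly,P[:,2]]
    L=L[(abs(L[:,0])<.03)&(abs(L[:,1])<.075)&(L[:,2]>.015)]
    print(n,len(L),"zmax",L[:,2].max().round(4) if len(L) else "")
    for z in np.arange(.02,.15,.015):
        q=L[abs(L[:,2]-z)<.006]
        if len(q)>5: print("  z %.3f n%d lat %.4f..%.4f along med %.4f min %.4f max %.4f"%(z,len(q),*np.percentile(q[:,0],[3,97]),np.median(q[:,1]),*np.percentile(q[:,1],[3,97])))
    cv2.imwrite(f"pics/t_{n}.png",im)
E
python3 tilt.py
```

```text
clock: 3.42
position: [0.537, -0.0585, 0.0905]
ee_rot: [0.812, 0.584, 0.001, 0.001]
ft_force: [0.6, 1.0, 8.8]
grip_width: 0.507
grasp_force: 20.9
clock: 4.05
position: [0.5311, -0.0761, 0.0891]
ee_rot: [0.812, 0.584, 0.001, 0.001]
ft_force: [0.2, 0.3, 7.4]
grip_width: 0.511
grasp_force: 21.2
scene 813 zmax 0.3936
  z 0.020 n23 lat -0.0120..0.0097 along med -0.0260 min -0.0279 max -0.0208
  z 0.035 n54 lat -0.0193..0.0090 along med -0.0246 min -0.0264 max -0.0109
  z 0.050 n71 lat -0.0198..0.0144 along med -0.0207 min -0.0250 max -0.0052
  z 0.065 n96 lat -0.0209..0.0135 along med -0.0212 min -0.0319 max -0.0044
  z 0.080 n98 lat -0.0198..0.0131 along med -0.0199 min -0.0244 max -0.0032
  z 0.095 n88 lat -0.0189..0.0153 along med -0.0195 min -0.0228 max -0.0100
  z 0.110 n155 lat -0.0170..0.0168 along med -0.0132 min -0.0213 max 0.0117
  z 0.125 n52 lat -0.0093..0.0099 along med -0.0057 min -0.0091 max -0.0005
  z 0.140 n21 lat -0.0038..0.0245 along med -0.0016 min -0.0066 max 0.0087
side 626 zmax 0.4607
  z 0.050 n36 lat -0.0178..0.0226 along med -0.0196 min -0.0244 max -0.0086
  z 0
[... 443 characters left out ...]
.0022
wrist 11234 zmax 0.1386
  z 0.020 n11 lat -0.0100..0.0096 along med 0.0159 min 0.0126 max 0.0172
  z 0.035 n248 lat -0.0158..0.0189 along med 0.0162 min 0.0069 max 0.0180
  z 0.050 n313 lat -0.0148..0.0200 along med 0.0170 min 0.0086 max 0.0190
  z 0.065 n404 lat -0.0152..0.0199 along med 0.0180 min 0.0089 max 0.0199
  z 0.080 n513 lat -0.0153..0.0201 along med 0.0190 min 0.0100 max 0.0210
  z 0.095 n425 lat -0.0134..0.0192 along med 0.0201 min 0.0121 max 0.0219
  z 0.110 n5811 lat -0.0167..0.0217 along med 0.0100 min -0.0139 max 0.0220
  z 0.125 n1417 lat -0.0075..0.0127 along med 0.0089 min -0.0016 max 0.0126
  z 0.140 n1049 lat -0.0030..0.0080 along med 0.0041 min -0.0016 max 0.0086
```

```bash
python3 -m creep '{"slide":[[-0.004,0,0.0005],[-0.003,0,0.001],[0,0,0.001],[0,0,0]],"twist":[0,0,0,0]}' 
python3 tilt.py | sed -n '/wrist/,$p'
```

```text
clock: 4.7
position: [0.5296, -0.082, 0.0879]
ee_rot: [0.811, 0.584, 0.002, 0.001]
ft_force: [-3.4, 2.3, 18.9]
grip_width: 0.506
grasp_force: 22.4
wrist 12046 zmax 0.138
  z 0.020 n30 lat -0.0094..0.0131 along med 0.0152 min 0.0109 max 0.0160
  z 0.035 n314 lat -0.0150..0.0199 along med 0.0142 min 0.0056 max 0.0161
  z 0.050 n399 lat -0.0157..0.0202 along med 0.0143 min 0.0046 max 0.0162
  z 0.065 n499 lat -0.0152..0.0208 along med 0.0142 min 0.0049 max 0.0162
  z 0.080 n639 lat -0.0151..0.0208 along med 0.0142 min 0.0050 max 0.0162
  z 0.095 n608 lat -0.0141..0.0203 along med 0.0145 min 0.0057 max 0.0162
  z 0.110 n5889 lat -0.0162..0.0221 along med 0.0037 min -0.0195 max 0.0155
  z 0.125 n1514 lat -0.0070..0.0131 along med 0.0012 min -0.0085 max 0.0049
  z 0.140 n959 lat -0.0022..0.0084 along med -0.0043 min -0.0102 max 0.0004
```

The bottle is upright, with its centre about 6 mm short of the middle along the lane. I'll lift slightly, shift it, set it down and let go.

```bash
python3 -m creep '{"slide":[[0,0,-0.003],[0,0,-0.002],[0.003,0,0],[0.003,0,0],[0,0,0]],"twist":[0,0,0,0,0]}' 
python3 -m creep '{"slide":[[0,0,0.0015],[0,0,0.0015],[0,0,0.0005],[0,0,0]],"twist":[0,0,0,0]}' 
python3 tilt.py | sed -n '/wrist/,$p'
```

```text
clock: 5.48
position: [0.5297, -0.0762, 0.09]
ee_rot: [0.811, 0.585, -0.0, -0.0]
ft_force: [0.8, -0.4, -0.6]
grip_width: 0.504
grasp_force: 20.8
clock: 5.98
position: [0.5301, -0.077, 0.0881]
ee_rot: [0.812, 0.584, 0.0, 0.0]
ft_force: [-5.7, 0.5, 13.5]
grip_width: 0.508
grasp_force: 22.2
wrist 11856 zmax 0.1383
  z 0.020 n25 lat -0.0127..0.0093 along med 0.0184 min 0.0142 max 0.0196
  z 0.035 n301 lat -0.0166..0.0180 along med 0.0180 min 0.0094 max 0.0199
  z 0.050 n385 lat -0.0168..0.0190 along med 0.0181 min 0.0088 max 0.0201
  z 0.065 n487 lat -0.0165..0.0191 along med 0.0183 min 0.0092 max 0.0204
  z 0.080 n616 lat -0.0162..0.0195 along med 0.0187 min 0.0096 max 0.0207
  z 0.095 n562 lat -0.0150..0.0185 along med 0.0192 min 0.0108 max 0.0209
  z 0.110 n5890 lat -0.0173..0.0210 along med 0.0086 min -0.0147 max 0.0205
  z 0.125 n1482 lat -0.0080..0.0120 along med 0.0065 min -0.0036 max 0.0102
  z 0.140 n996 lat -0.0032..0.0075 along med 0.0012 min -0.0046 max 0.0059
```

```bash
python3 -m creep '{"slide":[[0,0,-0.0008],[0,0,0],[0,0,0],[0,0,0],[0,0,0]],"twist":[0,0,0,0,0]}' 100
python3 -m creep '{"slide":[[0,0,-0.02],[0,0,-0.04],[0,0,-0.05],[0,0,-0.04],[0,0,0]],"twist":[0,0,0,0,0]}'
python3 tilt.py
python3 - <<'E'
from h import *
b=cv2.imread("pics/t_wrist.png");a=cv2.imread("pics/t_scene.png")[140:290,190:340]
cv2.imwrite("pics/c.png",np.hstack([cv2.resize(a,(384,384)),cv2.resize(b,(416,384))]))
E
```

```text
clock: 6.75
position: [0.5297, -0.0767, 0.0875]
ee_rot: [0.812, 0.584, -0.0, -0.0]
ft_force: [0.1, -0.8, -0.2]
grip_width: 1.001
grasp_force: 0.0
clock: 7.38
position: [0.5313, -0.0768, 0.2409]
ee_rot: [0.812, 0.584, 0.002, 0.002]
ft_force: [0.1, 0.4, -0.6]
grip_width: 1.003
grasp_force: 0.0
scene 798 zmax 0.1377
  z 0.020 n19 lat -0.0185..0.0059 along med -0.0233 min -0.0258 max -0.0106
  z 0.035 n62 lat -0.0214..0.0099 along med -0.0218 min -0.0257 max -0.0041
  z 0.050 n66 lat -0.0214..0.0148 along med -0.0201 min -0.0255 max -0.0082
  z 0.065 n100 lat -0.0219..0.0118 along med -0.0215 min -0.0275 max -0.0024
  z 0.080 n96 lat -0.0212..0.0130 along med -0.0210 min -0.0250 max -0.0020
  z 0.095 n65 lat -0.0212..0.0120 along med -0.0214 min -0.0257 max -0.0067
  z 0.110 n199 lat -0.0207..0.0165 along med -0.0143 min -0.0248 max 0.0096
  z 0.125 n52 lat -0.0091..0.0083 along med -0.0094 min -0.0134 max -0.0028
  z 0.140 n17 lat -0.0045..0.0049 along med -0.0069 min -0.0089 max -0.0010
side 613 zmax 0.4336
  z 0.050 n39 lat -0.0202..0.0203 along med -0.0195 min -0.0251 max -0.0095
  z
[... 368 characters left out ...]
 -0.0043
  z 0.140 n13 lat -0.0037..0.0050 along med -0.0056 min -0.0105 max -0.0006
wrist 2531 zmax 0.1382
  z 0.035 n55 lat -0.0257..0.0152 along med 0.0179 min -0.0282 max 0.0192
  z 0.050 n75 lat -0.0160..0.0173 along med 0.0173 min 0.0093 max 0.0192
  z 0.065 n87 lat -0.0163..0.0176 along med 0.0173 min 0.0091 max 0.0191
  z 0.080 n97 lat -0.0155..0.0185 along med 0.0174 min 0.0098 max 0.0192
  z 0.095 n41 lat -0.0060..0.0180 along med 0.0182 min 0.0123 max 0.0193
  z 0.110 n1481 lat -0.0173..0.0203 along med 0.0033 min -0.0207 max 0.0177
  z 0.125 n335 lat -0.0080..0.0117 along med 0.0024 min -0.0121 max 0.0077
  z 0.140 n204 lat -0.0038..0.0068 along med -0.0019 min -0.0073 max 0.0032
```

View pics/c.png

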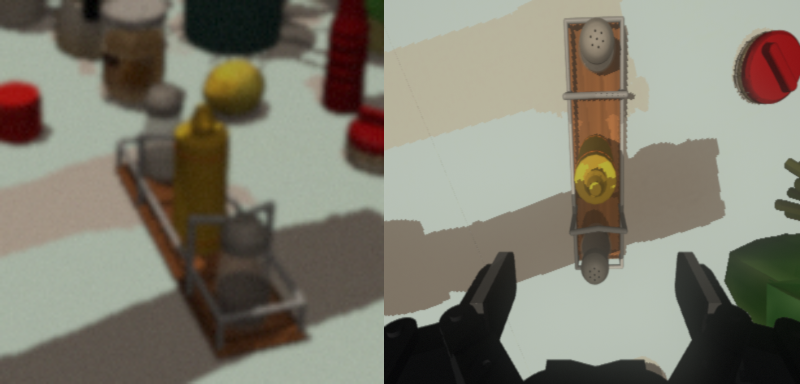

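The bottle stands upright with its neck at about (0.530,-0.076), and both shakers are standing. Now I'll move over the small cap.

```bash
python3 -m creep '{"slide":[[0.042,-0.0335,0],[0.042,-0.0335,0],[0.042,-0.0335,0],[0.042,-0.0335,0],[0.042,-0.0335,0],[0.041,-0.0335,0],[0,0,0],[0,0,0]],"twist":[0,0,0,0,0,0,0,0]}' 70 60
cat > cap.py <<'E'
from h import *
im,d,K,R,t=grab("wrist");cv2.imwrite("pics/capw.png",im)
o=manip.get_obs();p=np.array(o["position"]);print(p,o["ee_rot"])
H,S,V=cv2.split(cv2.cvtColor(im,cv2.COLOR_BGR2HSV));m=((H<8)|(H>172))&(S>110)&(V>40)
k,l,s,_=cv2.connectedComponentsWithStats(m.astype(np.uint8))
from scipy.spatial.transform import Rotation as Q
Rt=Q.from_quat(o["ee_rot"]).as_matrix()
for i in range(1,k):
    if s[i,4]<150: continue
    P,_,_=pts(d,K,R,t,l==i);zt=np.percentile(P[:,2],90);T=P[abs(P[:,2]-zt)<.004]
    (x,y),r=cv2.minEnclosingCircle((T[:,:2]*1e3).astype(np.float32))
    print(s[i],"top",zt.round(4),"circle",round(x,1),round(y,1),round(r,1),"tool delta",(Rt.T@(np.array([x/1e3,y/1e3,p[2]])-p)).round(4))
E
python3 cap.py
```

```text
clock: 8.52
position: [0.4186, 0.2243, 0.2365]
ee_rot: [0.812, 0.584, -0.001, 0.0]
ft_force: [-1.4, -0.8, 0.7]
grip_width: 0.704
grasp_force: 0.0
[0.41896313 0.22387106 0.23670786] [ 8.11971576e-01  5.83696533e-01 -7.17977310e-04  5.06183690e-05]
[243 130  35  36 969] top 0.0333 circle 422.4 234.0 17.8 tool delta [ 0.0107  0.     -0.    ]
[ 318  154   52   49 1914] top 0.0458 circle 496.0 177.2 24.9 tool delta [-0.0197  0.0879 -0.    ]
```

Top radius is 17.8 mm and height 33 mm, so this is the right cap. I'll shift 10 mm, go down partway and check again.

```bash
python3 -m creep '{"slide":[[0.010,0,0.04],[0,0,0.06],[0,0,0.05],[0,0,0],[0,0,0]],"twist":[0,0,0,0,0]}'; python3 cap.py
```

```text
clock: 9.2
position: [0.4232, 0.2345, 0.0893]
ee_rot: [0.812, 0.584, 0.001, 0.0]
ft_force: [-0.0, 0.7, -0.4]
grip_width: 0.696
grasp_force: 0.0
[0.42349216 0.23492025 0.08979908] [8.11842511e-01 5.83874165e-01 1.62167008e-03 2.58649849e-04]
[ 230  173   57   64 2830] top 0.0331 circle 422.4 235.0 18.1 tool delta [-0.0003 -0.0011 -0.    ]
[ 344  204   96   95 6013] top 0.0456 circle 495.8 177.2 25.2 tool delta [-0.0317  0.0869  0.0001]
```

View pics/capw.png

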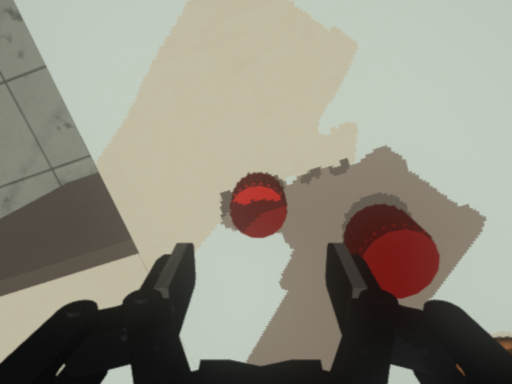

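The cap at (258,205) is centred between the fingers, and the bigger look-alike is clear of them. I'll go down and grip.

```bash
python3 -m creep '{"slide":[[0,-0.001,0.03],[0,0,0.03],[0,0,0.018],[0,0,0.005],[0,0,0]],"twist":[0,0,0,0,0]}'; python3 -m creep '{"slide":[[0,0,0],[0,0,0],[0,0,0],[0,0,0]],"twist":[0,0,0,0]}' 0 60
```

```text
clock: 9.88
position: [0.422, 0.2353, 0.0058]
ee_rot: [0.812, 0.584, 0.001, 0.0]
ft_force: [0.5, -1.6, 0.4]
grip_width: 0.698
grasp_force: 0.0
clock: 10.38
position: [0.4219, 0.2353, 0.006]
ee_rot: [0.812, 0.584, 0.001, 0.0]
ft_force: [-2.6, -1.7, 10.8]
grip_width: 0.409
grasp_force: 58.6
```

```bash
python3 -m creep '{"slide":[[0,0,-0.03],[0,0,-0.05],[0,0,-0.05],[0,0,-0.05],[0,0,0]],"twist":[0,0,0,0,0]}'; python3 -m creep '{"slide":[[-0.0434,0.0335,0],[-0.0434,0.0335,0],[-0.0434,0.0335,0],[-0.0434,0.0335,0],[-0.0434,0.0335,0],[-0.0434,0.0337,0],[0,0,0],[0,0,0]],"twist":[0,0,0,0,0,0,0,0]}'
cat > nk.py <<'E'
from h import *
from scipy.spatial.transform import Rotation as Q
im,d,K,R,t=grab("wrist");cv2.imwrite("pics/nk.png",im)
o=manip.get_obs();p=np.array(o["position"]);print(p,o["grip_width"],o["ft_force"]);Rt=Q.from_quat(o["ee_rot"]).as_matrix()
H,S,V=cv2.split(cv2.cvtColor(im,cv2.COLOR_BGR2HSV))
for nm,m,zr in(("cap",((H<8)|(H>172))&(S>110)&(V>30),(p[2]-.01,p[2]+.05)),("tip",(H>18)&(H<34)&(S>100)&(V>40),(.133,.143)),("shoulder",(H>18)&(H<34)&(S>100)&(V>40),(.108,.117))):
    P,u,v=pts(d,K,R,t,m);T=(P-p)@Rt;g=(P[:,2]>zr[0])&(P[:,2]<zr[1])&(np.hypot(T[:,0],T[:,1])<.06);T=T[g]
    if len(T)<5: print(nm,"none");continue
    (x,y),r=cv2.minEnclosingCircle((T[:,:2]*1e3).astype(np.float32))
    print(nm,len(T),"tool xy circle",round(x,1),round(y,1),round(r,1),"z",np.percentile(P[g][:,2],[2,98]).round(4))
E
python3 nk.py
```

```text
clock: 11.0
position: [0.4229, 0.2362, 0.189]
ee_rot: [0.812, 0.584, 0.004, 0.001]
ft_force: [0.5, -0.7, -0.9]
grip_width: 0.406
grasp_force: 59.9
clock: 12.0
position: [0.5288, -0.0753, 0.1838]
ee_rot: [0.812, 0.584, -0.0, -0.001]
ft_force: [0.9, -0.1, -0.4]
grip_width: 0.409
grasp_force: 60.0
[ 0.52881125 -0.07468217  0.1840505 ] 0.4089786048296857 [-0.35765196  0.21470465 -0.34803915]
cap 7566 tool xy circle -1.3 -0.1 19.1 z [0.183 0.211]
tip 246 tool xy circle 0.1 2.0 6.9 z [0.1331 0.1373]
shoulder 1870 tool xy circle -0.4 1.4 21.7 z [0.1099 0.1146]
```

View pics/nk.png

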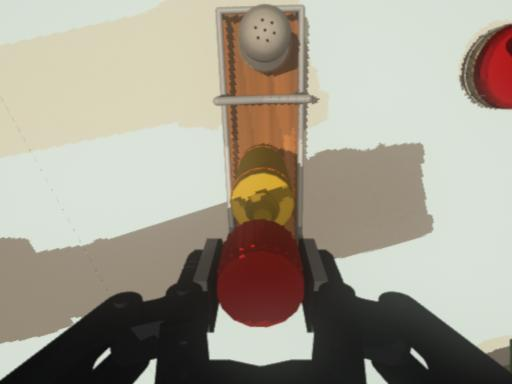

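The cap is held straight and the neck is about 1.5 mm off in tool y. I'll correct that, go down to just above the bead, then creep.

```bash
python3 -m creep '{"slide":[[0.0005,0.0016,0.01],[0,0,0.015],[0,0,0.015],[0,0,0.01],[0,0,0],[0,0,0]],"twist":[0,0,0,0,0,0]}'; python3 -m creep '{"slide":[[0,0,0.002],[0,0,0.002],[0,0,0.002],[0,0,0.001],[0,0,0]],"twist":[0,0,0,0,0]}'
```

```text
clock: 12.8
position: [0.5311, -0.076, 0.1349]
ee_rot: [0.812, 0.584, 0.0, 0.0]
ft_force: [-0.0, -0.9, 0.4]
grip_width: 0.409
grasp_force: 60.0
clock: 13.42
position: [0.5309, -0.0759, 0.1275]
ee_rot: [0.812, 0.584, 0.0, 0.0]
ft_force: [-0.1, -0.3, 0.6]
grip_width: 0.404
grasp_force: 60.0
```

```bash
for i in 1 2 3; do python3 -m creep '{"slide":[[0,0,0.001],[0,0,0.001],[0,0,0]],"twist":[0,0,0]}' | egrep 'pos|ft_|width'; done
```

```text
position: [0.5314, -0.0759, 0.1263]
ft_force: [-0.4, 1.1, 5.9]
grip_width: 0.406
position: [0.5319, -0.0759, 0.1249]
ft_force: [-1.4, 0.3, 9.1]
grip_width: 0.408
position: [0.5304, -0.076, 0.1209]
ft_force: [-0.7, 0.1, -3.1]
grip_width: 0.408
```

It clicked: 9 N, then a drop. I'll go on to the shoulder.

```bash
for i in 1 2 3; do python3 -m creep '{"slide":[[0,0,0.001],[0,0,0],[0,0,0]],"twist":[0,0,0]}' | egrep 'clock|pos|ft_|width'; done
```

```text
clock: 14.92
position: [0.5309, -0.0759, 0.1205]
ft_force: [-1.1, -1.0, -1.2]
grip_width: 0.405
clock: 15.3
position: [0.5309, -0.0759, 0.1195]
ft_force: [-0.1, 0.3, -0.7]
grip_width: 0.404
clock: 15.68
position: [0.5312, -0.0758, 0.1192]
ft_force: [-1.0, 0.8, 5.5]
grip_width: 0.407
```

```bash
for i in 1 2; do python3 -m creep '{"slide":[[0,0,0.0006],[0,0,0],[0,0,0],[0,0,0]],"twist":[0,0,0,0]}' | egrep 'clock|pos|ft_|width'; done
```

```text
clock: 16.18
position: [0.5315, -0.0758, 0.1192]
ft_force: [-3.0, 0.9, 9.5]
grip_width: 0.409
clock: 16.68
position: [0.5318, -0.0758, 0.1192]
ft_force: [-3.8, 1.7, 14.2]
grip_width: 0.406
```

```bash
python3 -m creep '{"slide":[[0,0,-0.0002],[0,0,0],[0,0,0],[0,0,0]],"twist":[0,0,0,0]}' | egrep 'clock|pos|ft_|width'; python3 - <<'E'
from h import *
F=[]
for i in range(8):
    im,d,K,R,t=grab("side" if i%2 else "scene");F.append(manip.get_obs()["ft_force"])
    if i==6:a=im[140:290,190:340]
    if i==7:b=im[140:290,190:340]
print(np.round(F,1).tolist(),np.mean(F,0))
cv2.imwrite("pics/fin.png",cv2.resize(np.hstack([a,b]),(800,400),interpolation=cv2.INTER_CUBIC))
E
python3 nk.py
```

```text
clock: 17.18
position: [0.5317, -0.0758, 0.1192]
ft_force: [-2.7, 0.9, 13.1]
grip_width: 0.407
[[-4.0, 1.0, 12.3], [-2.4, 1.2, 12.4], [-3.3, 1.6, 12.5], [-4.1, 2.4, 12.4], [-3.1, 1.4, 12.5], [-4.0, 0.9, 12.4], [-3.0, 0.6, 12.8], [-3.3, 1.5, 12.0]] [-3.41106747  1.30810015 12.38581569]
[ 0.53172197 -0.07586745  0.11919762] 0.4042706364011284 [-3.87837017  1.44305286 12.46064246]
cap 7641 tool xy circle -0.6 -0.3 19.2 z [0.1188 0.1465]
tip none
shoulder 1114 tool xy circle 6.1 -0.6 20.0 z [0.1084 0.1143]
```

View pics/fin.png

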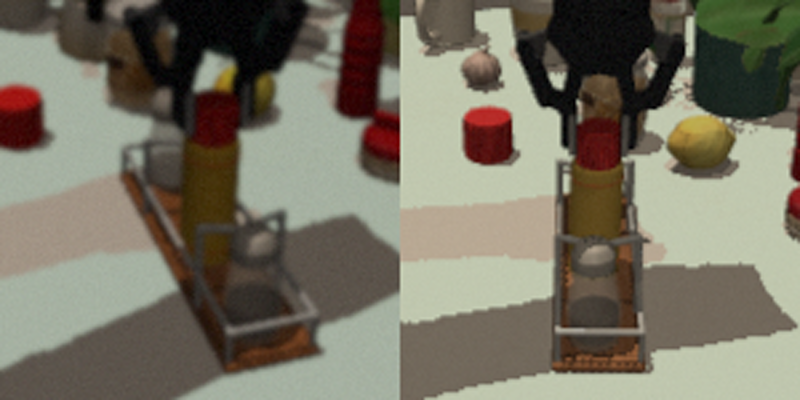

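The cap sits on the shoulder with its top at z 0.146, where 0.145 is expected. The bottle is upright, both shakers are standing, and the push holds steady at 12.4 N. Handing in.

```bash
python3 -c "from workcell import manip; print(manip.hand_in())"
```

```text
the job is handed in; nothing more can be done
None
```

I handed the job in at about 18 s: the bottle stands upright in its middle place, both shakers are still standing, and the cap clicked and sits home on the shoulder with the arm still pressing at about 12.4 N.

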